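Cap, clamp and pin a mill tube, and hold the jaws shut

ROBOT

A 7-joint arm with a two-finger parallel gripper is mounted at the origin on a cart in front of the work surface, level with it; the furniture and walls round the work are solid. World frame = base frame: x ahead of the robot, y to its left, z up, the work surface at z = 0. Lengths are in m, angles in rad, forces in N, time in s.
With the tool pointing down it reaches from about 0.4 to 0.9 m from the base axis. Payload 5.5 kg.
Tool frame: the origin (TCP) lies midway between the tips of the shut fingers; the grasp point (between the pads) lies 19 mm behind it (manip.grip_depth is the distance from the TCP to the grasp point, in m); z points along the fingers, x is the direction in which the jaws open and shut, and the axes are right-handed (so a half turn about z gives the same grasp; the last joint's range is limited). The gripper opens to 92 mm and grips with 3 to 60 N. Pads are 19 mm wide; open, the fingers measure 130 mm over their backs; the gripper's body (75 mm by 190 mm) begins 47 mm behind the grasp point.
Start: joints at [-0.915, 0.501, -0.427, 1.55, 0.221, 1.138, -0.21], TCP at [0.249, 0.601, 0.227] pointing down, gripper open.
Joint ranges: [-2.88, 2.88], [-0.31, 2.03], [-1.54, 1.56], [0.2, 2.42], [-1.41, 4.55], [0.19, 2.02], [-2.57, 2.57]. Speed limits (rad/s): [2.57, 2.57, 3.14, 3.14, 3.14, 3.14, 3.14].

INTERFACE

Orientations are given as a unit quaternion [x, y, z, w].
In Python, from bench import manip, effector, viewer gives the robot as it stands. Calls block until the motion is done:
- manip.move_pose(position, orientation): joint-space move of the TCP to a pose.
- manip.servo_line(position, ori=None, vel=0.15): straight line of the TCP; ori=None keeps the orientation; vel is the mean speed in m/s.
- manip.movej(angles): joint-space move.
- effector.open_jaws() and effector.close(f_grip=None): open the fingers fully, or close them until they stop; f_grip is the grip in N (None keeps the last).
- manip.sleep(seconds).
- manip.solve_ik(position, orientation): joint angles nearest the present ones, or None.
- viewer.get_image(name): name is "scene" or "top"; returns the picture (384x512x3 uint8, red, green, blue); there is no depth.
- viewer.get_calibration(name): a dict with "vfov" (degrees; the focal length in pixels is half the picture's height over the tangent of half this angle, whatever the lens; pixels are square), "cx", "cy" (the principal point, pixels), "eye" and "attitude" of the camera in the world. Camera axes: x right, y down, z forward; pixel columns grow to the right and rows downward; lengths in m; the calibration is good to about 2 mm. A picture is of the moment at which its call begins. get_calibration takes no time and is no camera call.
A pose or a line that the arm cannot do raises manip.PlanningError and nothing moves.
- manip.hand_in(): hands the job in, once; it reports no verdict.
Readings, each from a call of its own:
- manip.current_clock(): time.
- manip.current_q(): joint angles.
- manip.current_joint_velocities(): joint speeds.
- manip.current_tau(): joint torques, N m.
- manip.current_tool_pos(): TCP position.
- manip.current_tcp_rot(): TCP orientation.
- manip.current_force(): force on the tool from outside, world axes, zero at the start.
- manip.current_wrist_torque(): the same for the moment, N m.
- manip.current_finger_gap(): finger opening in m.
Only numpy, scipy, OpenCV 4.12 (cv2) and the standard library are available. Lean on these libraries where they do the work, as an engineer would, in place of code of your own. Each camera call takes 0.05 s, during which the arm holds its last target. There are 200 camera calls.

TASK

Get the sample tube in the hinged mill clamp ready to be screwed tight: press its cap fully home, then swing the hinged jaw fully shut round the tube, then take the longer of the two pins out of the pin stand and push it down through the aligned lugs until its collar sits on the upper lug. Leave the short pin in the stand, the tube down in its seat and the other things on the bench where they are. Finish holding: with the pin in, grip the two jaws from above across their outer faces, pinch them firmly together and keep pinching, without letting go, so that a colleague can do up the cross screws.

Things in the scene. Friction and masses are not known exactly. Their poses are not given: they have to be found in the camera images.
- clamp: hinged aluminium tube clamp, screwed down. Base plate 64 mm (own x) by 120 mm (own y), 12 mm thick; origin at the centre of its underside, under the tube's seat (27 mm wide, floor at 4 mm). Fixed jaw on the +x side; the swing jaw shuts against it from -x, the side nearer the robot. Vertical hinge at own (0, -42) mm, pin lugs at own (0, 38) mm. Shut, the jaws are 52 mm across (own x = -26 to 26 mm)
- fixed_jaw: fixed half of the clamp, same frame as the clamp. Flat outer face at own x = 26 mm, own y = -34 to 22 mm, top 58 mm above the bench; from there an arm 50 mm high runs to y = 48 mm and carries a lower lug (12 to 24 mm above the bench) and an upper lug (40 to 50 mm). When shut, the swing jaw's lug (25 to 39 mm) lies between them and the three 10 mm holes are in line
- swing_jaw (a joint): angle of the swing jaw in rad: 0 shut against its stop, growing as it swings open towards the robot (from above, anticlockwise about the hinge; 1.3 at most). The hinge is stiff and stays where it is left; pushing at 60 mm from the hinge takes about 2 N. A lip at the jaw's top edge passes 2 mm over the cap's flange when the cap is home and strikes the cap when it is not
- hinge_axis (a point): point on the vertical hinge axis, at the height of the jaws' top, 58 mm above the bench
- pin_hole (a point): centre of the pin hole at the top face of the upper lug, 50 mm above the bench; the hole is vertical, 10 mm wide
- tube: clear sample tube 26 mm across and 46 mm tall with two steel balls in it, standing loose in the clamp's seat; origin at the centre of its underside, which is 4 mm above the bench, z up
- cap (a joint): how far the tube's white press-on cap stands up from home, in m: 0 fully home, 0.009 at most. The cap slides straight down on the tube and is held by friction: pushing it takes about 6 N. It is 28 mm across, with a flange 35 mm across at its foot
- cap_top (a point): centre of the cap's flat top; 65 mm above the bench when the cap is home
- pin_stand: dark steel block 80 mm (own x) by 36 mm (own y) and 24 mm high, fixed to the bench, with two holes 44 mm apart on its own x axis, 16 mm deep, in which the pins stand upright; origin at the centre of its underside
- long_pin: longer steel pin: shank 8 mm across, 36 mm long, foot tapered; then a collar 18 mm across, 3 mm thick; then a ribbed grip 12 mm across, 30 mm tall (70 mm in all). Origin at the centre of its foot, z up to the grip. In the stand its foot is 8 mm above the bench and it stands 14 mm taller than the other; fully in the clamp, collar on the upper lug, its foot is 14 mm above the bench
- short_pin: the shorter steel pin, the same but for a shank 22 mm long (56 mm in all): too short to reach the lower lug. It stands in the other hole; which hole is which varies
- vial: bystander: small vial with a wide cap, 26 mm across and 55 mm tall, origin at its foot
- timer: bystander: bench timer, 39x68x66 mm, origin at its foot
- swing_wall (a point): point on the swing jaw's flat outer face, 64 mm from the hinge axis along the jaw, 40 mm above the bench; its frame is parallel to the clamp's when shut and turns with the jaw, -x pointing out of the face. The face runs from 8 to 64 mm from the hinge, 14 to 58 mm above the bench and lies 26 mm off the hinge axis; an arm 25 to 39 mm high carries the jaw's lug on to 90 mm
- tweezers: bystander: steel tweezers lying flat on the bench behind the clamp, 15x114x9 mm, origin at the underside
There are look-alikes about, which are no part of the job. There is more than one size of the tube; the job needs the larger.

How it is judged:
On the way, in this order (a step that is already met when the one before it is completed fails the run):
1. the cap is pressed home on the tube while the jaw is still open (value of joint cap below 0.0012 m and value of joint swing_jaw above 0.3 rad), for 0.2 s.
2. the swing jaw is shut, before the pin is in (value of joint swing_jaw below 0.025 rad and value of joint cap below 0.0015 m), for 0.2 s.
3. the long pin stands through all three lugs with its collar on the upper lug (z of long_pin in the frame of clamp below 0.018 m and horizontal distance between long_pin and pin_hole below 0.004 m and angle between long_pin's own z axis and vertical below 0.1 rad and value of joint swing_jaw below 0.03 rad), for 0.2 s.
At the end, for the whole second after the job is handed in: fingers pinch the two jaws with over 4 N on each and stay so; jaw within 0.03 rad of shut; cap within 1.5 mm of home; long pin upright in the lugs, collar within 4 mm of the upper lug, not itself gripped; tube upright in its seat within 4 mm (all of step 3 and contact force between the fingers and fixed_jaw above 4 N and contact force between the fingers and swing_jaw above 4 N and value of joint cap below 0.0015 m and contact force between the fingers and long_pin below 0.5 N and distance between tube and clamp below 0.008 m and angle between tube's own z axis and vertical below 0.1 rad); the arm keeps its last pose, push and grip.
It fails at once if the short pin is taken out of the stand (distance of short_pin from where it was at the start of the episode above 0.012 m).
It fails at once if the vial is knocked (distance of vial from where it was at the start of the episode above 0.03 m or angle between vial's own z axis and vertical above 0.6 rad).
It fails at once if the timer is knocked (distance of timer from where it was at the start of the episode above 0.03 m or angle between timer's own z axis and vertical above 0.6 rad).
It fails at once if the tube is pulled out of its seat (z of tube in the frame of clamp above 0.012 m).
It fails at once if the tweezers are pushed away (distance of tweezers from where it was at the start of the episode above 0.03 m).
It also fails if it takes over 61 s, if anything falls off the work surface, if the arm or the gripper's body presses on something with over 40 N, if the wrist force passes 120 N, or if a joint passes its speed limit or range.

## Working session

There is one attempt and no reset: what is moved stays moved. The work goes in short steps, each a Python script; the robot and the scene stay as the last script left them, time stands still between calls to the robot, and variables do not carry over. Pictures are saved under pics/ and viewed, about 8 in all and at most 12, crops included, and the job is handed in when it is done.

```bash
ls; mkdir -p pics
python3 - <<'E'
from bench import manip, effector, viewer
import cv2
for n in("scene","top"):
    im=viewer.get_image(n); cv2.imwrite(f"pics/{n}0.png",im[:,:,::-1]); print(viewer.get_calibration(n))
print(manip.current_clock(),manip.grip_depth,manip.current_tcp_rot(),manip.current_finger_gap())
a=cv2.imread("pics/scene0.png");b=cv2.imread("pics/top0.png")
E
```

```text
pics
{'vfov': 42.91435777806822, 'cx': 259.04741778189987, 'cy': 200.4769879834684, 'eye': array([ 0.18160106, -0.19223337,  0.84599988]), 'attitude': array([ 0.90775421, -0.25305487,  0.08350337, -0.32399494])}
{'vfov': 56.16971888041197, 'cx': 252.5210278160088, 'cy': 193.1623593860641, 'eye': array([0.39480904, 0.36193904, 0.89697132]), 'attitude': array([-0.70488263,  0.70681869, -0.04743818,  0.03601988])}
0.1 0.0188 [ 8.31476172e-01  5.55559738e-01 -7.46363616e-04  4.42868034e-04] 0.09210463502137192
```

View pics/scene0.png

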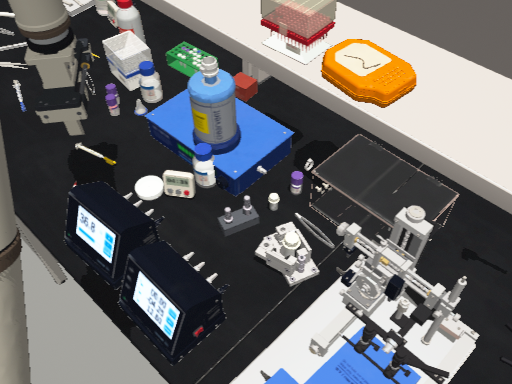

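View pics/top0.png

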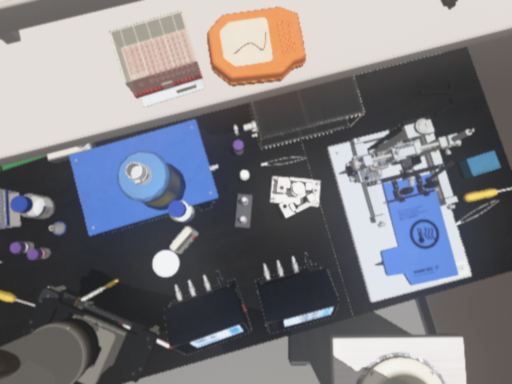

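The clamp is at about (288,250) in the scene view and (296,195) in the top view. The stand is at (238,218) and (243,210), and the timer is at (180,184) and (185,238). I'll crop in on the clamp and stand.

Run:
```python
import cv2,numpy as np
a=cv2.imread("pics/scene0.png")[180:290,205:345];b=cv2.imread("pics/top0.png")[150:230,225:335]
A=cv2.resize(a,None,fx=5,fy=5,interpolation=cv2.INTER_CUBIC);B=cv2.resize(b,None,fx=7,fy=7,interpolation=cv2.INTER_CUBIC)
for I,s,x0,y0 in((A,5,205,180),(B,7,225,150)):
    h,w=I.shape[:2]
    for u in range((x0//10+1)*10,x0+w//s,10): cv2.putText(I,str(u),((u-x0)*s,10),0,.35,(0,255,255));cv2.line(I,((u-x0)*s,12),((u-x0)*s,20),(0,255,255))
    for v in range((y0//10+1)*10,y0+h//s,10): cv2.putText(I,str(v),(0,(v-y0)*s+4),0,.35,(0,255,255));cv2.line(I,(26,(v-y0)*s),(34,(v-y0)*s),(0,255,255))
cv2.imwrite("pics/a1.png",A);cv2.imwrite("pics/b1.png",B)
```

```text
(no output)
```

View pics/a1.png

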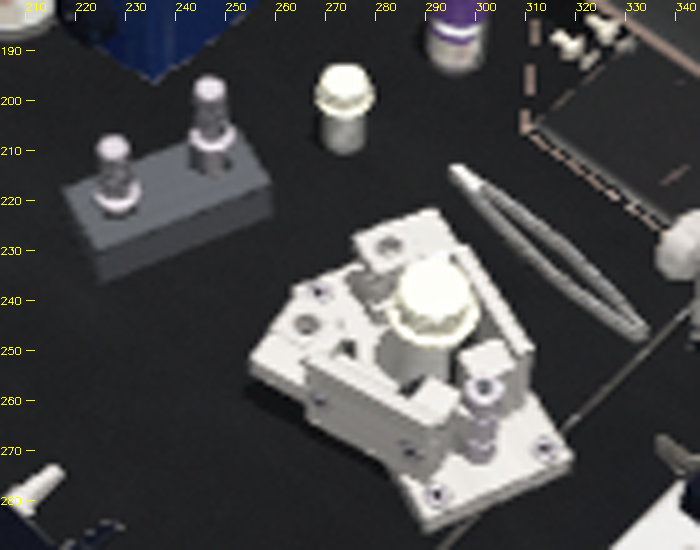

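View pics/b1.png

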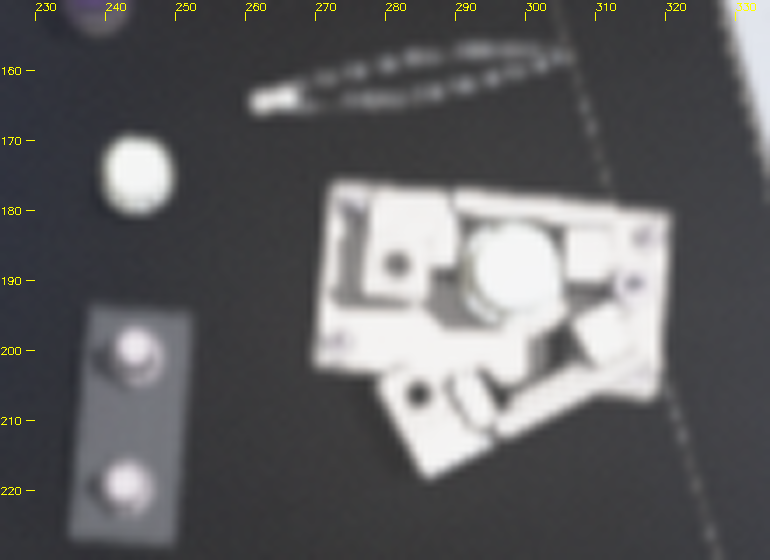

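Both crops are clear. In the scene view, the long pin's grip top is at (247,198) with its collar raised off the block, the short pin is at (228,209), the lug hole at (282.6,229), the hinge at (302,257.5) and the cap at (291.4,236). In the top view, the jaw is open about 0.5 rad. Next I'll triangulate these points.

```bash
cat > geo.py <<'E'
import numpy as np
from scipy.spatial.transform import Rotation as R
from bench import viewer
def ray(n,u,v):
    c=viewer.get_calibration(n);f=192/np.tan(np.radians(c["vfov"]/2))
    return c["eye"],R.from_quat(c["attitude"]).apply([(u-c["cx"])/f,(v-c["cy"])/f,1])
def plane(n,uv,z):
    e,d=ray(n,*uv);return e+d*(z-e[2])/d[2]
def tri(s,t):
    (e1,d1),(e2,d2)=ray("scene",*s),ray("top",*t)
    k=np.linalg.lstsq(np.c_[d1,-d2],e2-e1,rcond=None)[0]
    p,q=e1+k[0]*d1,e2+k[1]*d2
    return (p+q)/2,np.linalg.norm(p-q)
def proj(n,p):
    c=viewer.get_calibration(n);f=192/np.tan(np.radians(c["vfov"]/2))
    q=R.from_quat(c["attitude"]).inv().apply(np.array(p)-c["eye"]);return np.array([c["cx"]+f*q[0]/q[2],c["cy"]+f*q[1]/q[2]])
E
python3 - <<'E'
from geo import *
np.set_printoptions(precision=4,suppress=True)
P=dict(hole=((282.6,229),(281.7,187.7),.05),hinge=((302,257.4),(315.4,190.3),.058),long=((247,197.6),(244.1,199.6),.078),short=((228,209.4),(242.9,218.7),.064),cap=((291.4,236.5),(298.1,188.3),.074),shole=((266.4,244.8),(284.7,206.3),.039),)
for k,(s,t,z) in P.items():
    p,g=tri(s,t);print(k,p,"gap",round(g,4),"scene",plane("scene",s,z)[:2],"top",plane("top",t,z)[:2])
o=[(225+x/7,150+y/7) for x,y in((332,182),(670,213),(657,400),(316,365))]
c=np.array([plane("top",q,.012) for q in o]);print(c[:,:2],c.mean(0)[:2])
print([np.linalg.norm(c[i]-c[i-1]) for i in range(4)])
E
```

```text
hole [0.5076 0.2789 0.0514] gap 0.001 scene [0.5077 0.2799] top [0.5082 0.2786]
hinge [0.5005 0.2001 0.058 ] gap 0.0008 scene [0.5001 0.2002] top [0.5009 0.1999]
long [0.4772 0.3679 0.0772] gap 0.0001 scene [0.4768 0.3673] top [0.4772 0.3678]
short [0.434  0.3708 0.0638] gap 0.0005 scene [0.4337 0.3708] top [0.4342 0.3707]
cap [0.5036 0.2428 0.0723] gap 0.0004 scene [0.5027 0.242 ] top [0.5036 0.243 ]
shole [0.4645 0.271  0.0384] gap 0.0006 scene [0.464  0.2707] top [0.4648 0.2709]
[[0.5428 0.2976]
 [0.5315 0.1771]
 [0.4647 0.1835]
 [0.4774 0.3039]] [0.5041 0.2405]
[np.float64(0.06574035544366617), np.float64(0.12102123140241279), np.float64(0.06710287760863184), np.float64(0.12112979983161139)]
```

```bash
cat >> geo.py <<'E'
YAW=-0.093
def q(phi): return [np.cos(phi/2),np.sin(phi/2),0,0]
O=np.array([.504,.2413])
X=np.array([np.cos(YAW),np.sin(YAW)]);Y=np.array([-np.sin(YAW),np.cos(YAW)])
def cl(x,y,z): return [*(O+x*X+y*Y),z]
E
python3 - <<'E'
from geo import *
from bench import manip,effector
np.set_printoptions(precision=3,suppress=True)
print("things",plane("top",(217,185),.05),plane("top",(181,210),.09),plane("top",(185,238),.066),plane("top",(244,174),.055),plane("top",(238,146),.05),plane("top",(283,161),.005))
for phi in (0,np.pi,np.pi/2,-np.pi/2):
    for p in (cl(0,0,.1),cl(0,.038,.13),[.477,.368,.05]):
        s=manip.solve_ik(p,q(YAW+phi));print(phi,s)
q0=q(YAW+np.pi/2)
effector.close(10)
manip.move_pose(cl(0,.001,.12),q0)
manip.servo_line(cl(0,.001,.082),vel=.08)
f0=manip.current_force();print(f0,manip.current_clock())
for z in np.arange(.076,.0625,-.0015):
    manip.servo_line(cl(0,.001,z),vel=.03)
    f=manip.current_force()-f0;print(round(z,4),manip.current_tool_pos()[2],f)
    if f[2]>18: break
manip.sleep(.3)
manip.servo_line(cl(0,.001,.10),vel=.1)
print(manip.current_clock())
E
```

```text
things [0.515 0.432 0.05 ] [0.453 0.509 0.09 ] [0.39  0.503 0.066] [0.54  0.368 0.055] [0.61  0.383 0.05 ] [0.582 0.27  0.005]
0 [-0.419  0.468 -0.094  1.893  0.06   0.783 -0.639]
0 [-0.469  0.457 -0.101  1.825  0.059  0.863 -0.692]
0 [-0.623  0.605 -0.103  1.802  0.087  0.739 -0.865]
3.141592653589793 [ 0.026  0.56  -0.67   1.878  0.45   0.859  2.178]
3.141592653589793 [-0.022  0.552 -0.692  1.809  0.429  0.936  2.147]
3.141592653589793 [-0.201  0.714 -0.681  1.787  0.58   0.851  1.89 ]
1.5707963267948966 [-0.193  0.495 -0.381  1.885  0.247  0.807  0.774]
1.5707963267948966 [-0.243  0.485 -0.393  1.816  0.233  0.885  0.735]
1.5707963267948966 [-0.424  0.634 -0.368  1.795  0.311  0.77   0.526]
-1.5707963267948966 [-0.675  0.473  0.227  1.902 -0.146  0.782 -2.032]
-1.5707963267948966 [-0.726  0.461  0.225  1.834 -0.131  0.861 -2.101]
-1.5707963267948966 [-0.865  0.612  0.216  1.811 -0.184  0.738 -2.214]
[-0.984  9.096 -2.846] 3.8167
0.076 0.0757388099198742 [ 0.034 -2.406  3.309]
0.0745 0.07362640106425385 [-1.105 -3.399  1.648]
0.073 0.0719509410429842 [-1.547 -7.419 -1.413]
0.0715 0.07110488641172077 [-1.067 -8.417 -0.654]
0.07 0.07026402323812389 [ 0.478 -9.8    2.298]
0.0685 0.06900859087377798 [-0.063 -9.401  7.475]
0.067 0.0674120900795239 [  0.502 -10.261   6.525]
0.0655 0.06577742845514453 [ 0.095 -9.955  7.023]
0.064 0.06526983617058164 [ -0.6   -11.068  14.904]
6.975
```

```bash
cat >> geo.py <<'E'
def face(s,h,th,z):
    H=O-.042*Y; c,sn=np.cos(th),np.sin(th); Rm=np.array([[c,-sn],[sn,c]])
    return [*(H+Rm@(s*Y-(.026+h)*X)),z]
E
python3 - <<'E'
from geo import *
from bench import manip,effector
import cv2
np.set_printoptions(precision=3,suppress=True)
manip.servo_line(cl(0,.001,.067),vel=.08)
manip.servo_line(cl(0,.001,.0630),vel=.03);manip.sleep(.3)
print(manip.current_tool_pos(),manip.current_force())
manip.servo_line(cl(0,.001,.10),vel=.12)
th=.56
manip.move_pose(face(.044,.045,th,.10),q(YAW+np.pi/2+th))
manip.servo_line(face(.044,.045,th,.03),vel=.15)
manip.sleep(.2);f0=manip.current_force();print(f0,manip.current_clock())
im=viewer.get_image("scene");cv2.imwrite("pics/s2.png",cv2.resize(im[180:300,200:350,::-1],None,fx=4,fy=4,interpolation=cv2.INTER_CUBIC))
E
```

```text
[0.506 0.243 0.065] [-2.111 -1.525 12.665]
[-0.912  0.361 -0.352] 9.925
```

View pics/s2.png

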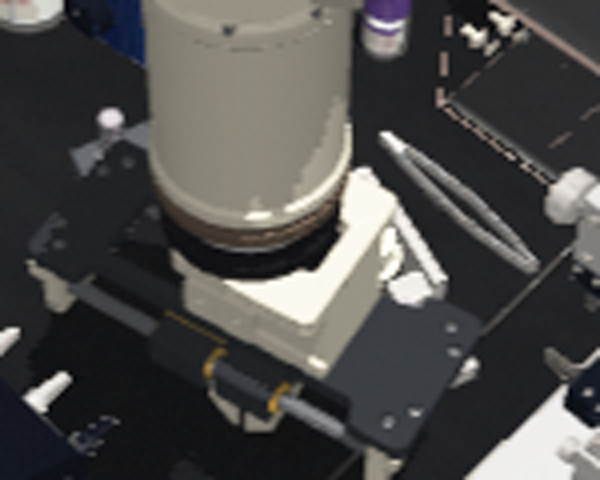

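The gripper is down outside the swing jaw with the fingers shut, at about (245,410) in the crop, and clear of everything. The second press stopped at 0.065 with 12.7 N, so the cap is home. Now I'll sweep the jaw shut.

Run:
```python
from geo import *
from bench import manip,effector
np.set_printoptions(precision=3,suppress=True)
f0=manip.current_force()
h=.012
manip.servo_line(face(.044,h,.56,.03),vel=.08)
print(manip.current_force()-f0)
for th in np.arange(.47,-.01,-.094):
    manip.servo_line(face(.044,h,th,.03),ori=q(YAW+np.pi/2+th),vel=.06)
    print(round(th,2),manip.current_force()-f0)
for k in range(10):
    h-=.001
    manip.servo_line(face(.044,h,0,.03),vel=.02);manip.sleep(.15)
    f=manip.current_force()-f0;t=manip.current_tool_pos()[:2]-O;print(round(h,4),f,t@X,t@Y)
    if -f[:2]@X>14:break
manip.sleep(.3);print(manip.current_force()-f0,manip.current_clock())
```

```text
[-0.375  0.601 -0.162]
0.47 [0.09  0.767 0.283]
0.38 [ 0.41   0.011 -1.455]
0.28 [-0.25   2.195 -0.051]
0.19 [-0.719  1.229 -0.595]
0.09 [ 1.079  0.313 -0.436]
0.0 [ 1.267  1.177 -0.033]
0.011 [-1.111  1.531  1.832] -0.03716396104186713 0.0019644699466752186
0.01 [-3.932  2.181  3.93 ] -0.03668898744933684 0.002232804358902967
0.009 [-6.757  2.757  5.252] -0.036685492562183515 0.0021451695852928517
0.008 [-7.82   2.918  6.402] -0.03669041034072236 0.0021111415245787636
0.007 [-11.134   2.328   9.63 ] -0.03668283082817426 0.0020818909830955913
0.006 [-12.947   2.784   9.872] -0.03673405879486853 0.0020553824694448013
0.005 [-15.478   2.82   12.288] -0.03671305276613696 0.0019742557346150557
[-16.233   2.519  11.307] 15.1417
```

Run:
```python
from geo import *
from bench import manip,effector
import cv2
np.set_printoptions(precision=3,suppress=True)
manip.servo_line(face(.044,.03,0,.03),vel=.1)
manip.servo_line(face(.044,.03,0,.11),vel=.2)
phi=YAW+np.pi/2+.3
manip.move_pose([.477,.3678,.115],q(phi))
effector.open_jaws();manip.sleep(.1)
print(manip.current_clock(),manip.current_tool_pos(),manip.current_finger_gap())
a=viewer.get_image("scene");b=viewer.get_image("top")
I=np.hstack([cv2.resize(a[180:290,205:345],(560,440),interpolation=2),cv2.resize(b[150:260,225:335],(440,440),interpolation=2)])
cv2.imwrite("pics/c3.png",cv2.resize(I,(800,352))[:,:,::-1])
cv2.imwrite("pics/scene3.png",a[:,:,::-1]);cv2.imwrite("pics/top3.png",b[:,:,::-1])
```

```text
18.2083 [0.477 0.368 0.115] 0.0918275231053233
```

View pics/c3.png

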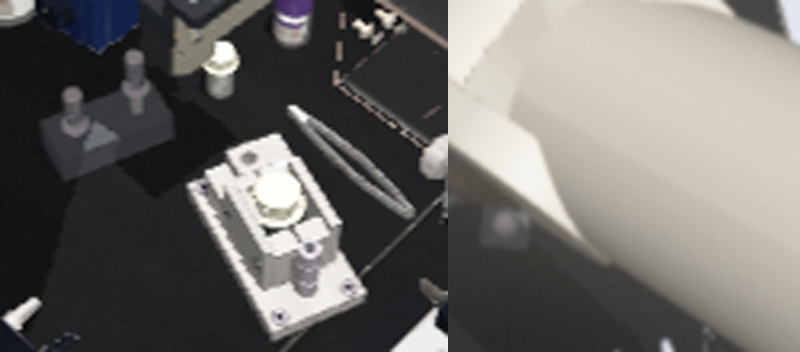

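The jaw is shut, the cap is home at crop (277,190), and both pins are still in the stand. The lug hole is at scene (283.1,229.1), which agrees with before. Now I'll take the long pin.

Run:
```python
from geo import *
from bench import manip,effector
import cv2
np.set_printoptions(precision=4,suppress=True)
manip.servo_line([.477,.3676,.050],vel=.1)
effector.close(20);print(manip.current_finger_gap(),manip.current_force(),manip.current_tool_pos())
manip.servo_line([.477,.3676,.13],vel=.1)
print(manip.current_finger_gap(),manip.current_clock())
manip.move_pose(cl(0,.038,.13),q(YAW))
manip.servo_line(cl(0,.038,.105),vel=.1);manip.sleep(.3)
print(manip.current_finger_gap(),manip.current_force(),manip.current_tool_pos(),manip.current_clock())
a=viewer.get_image("scene");cv2.imwrite("pics/scene4.png",a[:,:,::-1])
cv2.imwrite("pics/c4.png",cv2.resize(a[180:280,220:350,::-1],None,fx=6,fy=6,interpolation=2))
```

```text
0.010967465049080445 [-0.3648  1.9645 -0.6954] [0.4768 0.3684 0.05  ]
0.01054101787097325 21.2917
0.010639757540060434 [-0.9329 -0.4239  0.7482] [0.5079 0.2793 0.1055] 23.3333
```

View pics/c4.png

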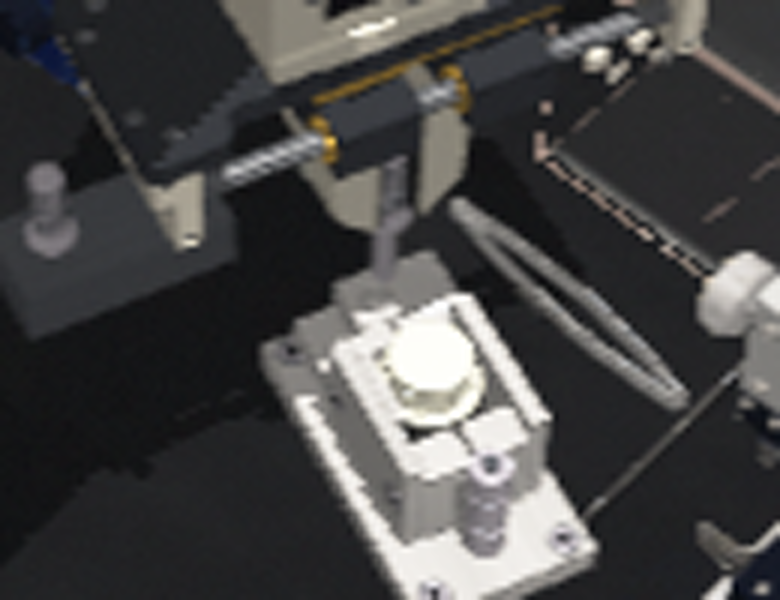

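The long pin is held upright, with its foot at crop (384,280) just above the hole. The short pin is still in the stand. Next I'll insert it, watching force, with a small search if it is blocked.

```bash
cat > ins.py <<'E'
from geo import *
from bench import manip,effector
np.set_printoptions(precision=4,suppress=True)
print(proj("scene",[.5079,.2793,.0635]),proj("scene",[.5075,.2791,.05]))
f0=manip.current_force()
def down(dx,dy):
    z=.095
    while z>.0551:
        manip.servo_line(cl(dx,.038+dy,z),vel=.05);manip.sleep(.05)
        f=manip.current_force()-f0;p=manip.current_tool_pos()
        print(round(z,4),p,f)
        if f[2]>14 : return z
        z-=.003 if z>.06 else .0015
    return z
offs=[(0,0),(0,.0012),(0,-.0012),(.0012,0),(-.0012,0),(0,.0024),(0,-.0024)]
for dx,dy in offs:
    z=down(dx,dy);print("stop",dx,dy,z,manip.current_clock())
    if z<.075: break
    manip.servo_line(cl(dx,.038+dy,.096),vel=.1)
E
python3 ins.py
```

```text
[283.0222 225.1858] [282.7344 229.3256]
0.095 [0.5073 0.279  0.0946] [-0.7154  2.0057 -0.3827]
0.092 [0.5075 0.2791 0.092 ] [-0.5103  1.9721 -0.1282]
0.089 [0.5082 0.28   0.0895] [0.8179 3.7797 1.8545]
0.086 [0.5077 0.2799 0.0858] [ 1.6457  4.8039 -0.9779]
0.083 [0.5076 0.2792 0.0829] [ 1.3677  4.5546 -1.008 ]
0.08 [0.5076 0.2792 0.0798] [ 2.196   6.7165 -1.2251]
0.077 [0.5076 0.2793 0.0768] [ 1.4597  5.5459 -0.2096]
0.074 [0.5076 0.2794 0.0737] [2.6691 7.0992 0.4928]
0.071 [0.5077 0.2795 0.0707] [1.8109 6.1913 0.1048]
0.068 [0.5077 0.2797 0.0677] [2.0168 7.286  0.1046]
0.065 [0.5077 0.2798 0.0647] [1.9816 6.7428 0.3757]
0.062 [0.5078 0.28   0.0617] [3.2975 7.2828 0.6531]
0.059 [0.5079 0.2801 0.0588] [1.3129 8.6709 0.1563]
0.0575 [0.5079 0.2802 0.0575] [1.692  7.4405 1.085 ]
0.056 [0.5079 0.2803 0.056 ] [1.6401 7.4932 2.2007]
stop 0 0 0.054499999999999965 27.9833
```

Run:
```python
from geo import *
from bench import manip,effector
import cv2
np.set_printoptions(precision=4,suppress=True)
for z in (.055,.054,.053):
    manip.servo_line(cl(0,.0385,z),vel=.03);manip.sleep(.15)
    f=manip.current_force();print(z,manip.current_tool_pos(),f)
    if f[2]>14:break
effector.open_jaws();manip.sleep(.3);print(manip.current_tool_pos(),manip.current_force())
manip.servo_line(cl(0,.0385,.125),vel=.15)
manip.servo_line(cl(0,-.02,.125),vel=.15)
manip.sleep(.2);print(manip.current_clock(),manip.current_force())
a=viewer.get_image("scene");cv2.imwrite("pics/c5.png",cv2.resize(a[180:280,220:350,::-1],None,fx=6,fy=6,interpolation=2))
```

```text
0.055 [0.508  0.2805 0.0558] [1.2929 5.305  7.7368]
0.054 [0.5081 0.2806 0.0557] [-1.7435  4.4394 14.6338]
[0.5076 0.2797 0.054 ] [ 0.0891  0.4504 -1.0748]
31.7833 [ 0.6845 -0.3777  0.2859]
```

View pics/c5.png

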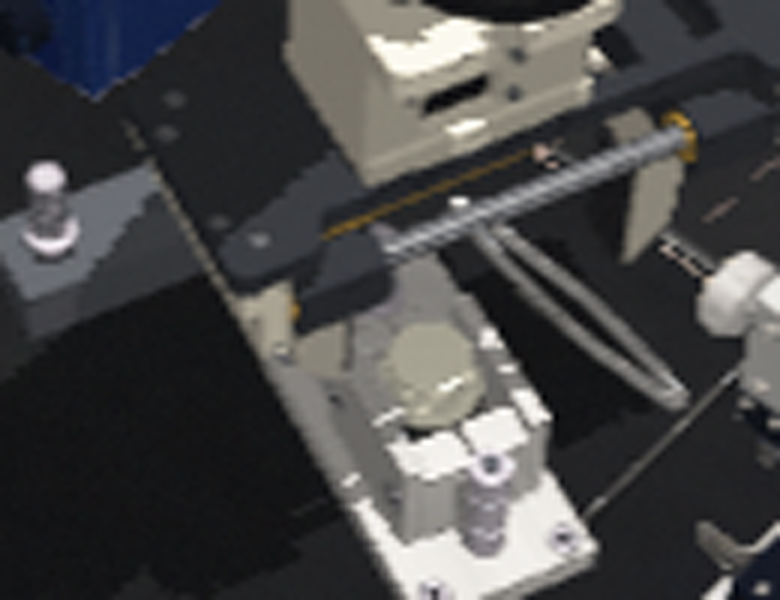

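The jaw is still shut. The pin is hidden by the gripper, but it met a firm stop at TCP z 0.0557, which puts the foot at about 14 mm, so the collar is seated. Now the pinch.

Run:
```python
from geo import *
from bench import manip,effector
import cv2
np.set_printoptions(precision=4,suppress=True)
manip.servo_line(cl(0,-.004,.125),vel=.15)
manip.servo_line(cl(0,-.004,.030),vel=.1)
manip.sleep(.2);print(manip.current_force(),manip.current_tool_pos(),manip.current_clock())
effector.close(30);manip.sleep(.5)
t=manip.current_tool_pos();print(manip.current_finger_gap(),manip.current_force(),t,(t[:2]-O)@X,manip.current_clock())
a=viewer.get_image("scene");b=viewer.get_image("top")
cv2.imwrite("pics/c6.png",cv2.resize(a[160:290,210:350,::-1],None,fx=4,fy=4,interpolation=2))
```

```text
[ 0.427  -0.3999  0.3455] [0.5042 0.2376 0.0307] 33.3917
0.05192131086861495 [ 4.3914  0.1315 -4.0122] [0.504  0.2373 0.03  ] 0.0003437794868747393 34.6
```

View pics/c6.png

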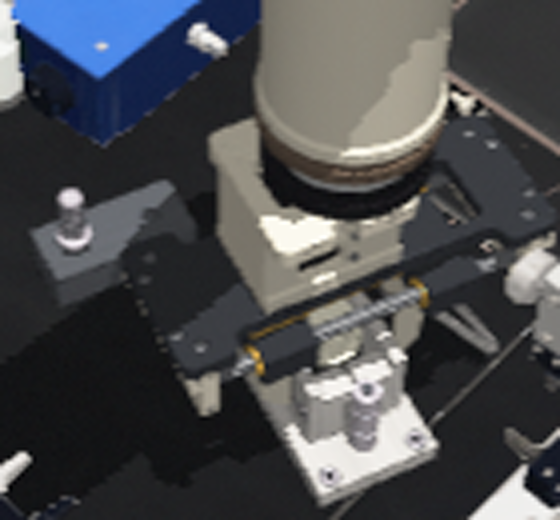

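The gap is 51.9 mm against the 52 mm shut width, and the net side load is only about 4 N, so both jaws are loaded. The short pin is still in the stand at crop (70,215). Handing in.

Run:
```python
from bench import manip
print(manip.current_finger_gap(),manip.current_force(),manip.current_clock());manip.hand_in()
```

```text
0.05197934309589022 [ 3.34525565  0.04450614 -4.08060882] 34.7
the job is handed in; nothing more can be done
```

I completed all the steps and handed the job in at 34.7 s of the 61 s, with the gripper still pinching the two jaws at 30 N. No verdict was reported.

- **Cap:** pressed home with the jaw open. A second press stopped at 65 mm with about 13 N.
- **Jaw:** swung shut against its stop with about 16 N. A picture showed it shut, and the final gap between the fingers was 51.9–52.0 mm, against 52 mm when shut.
- **Long pin:** went into the lugs at the first try. It met a firm stop of about 14 N with its foot about 14 mm above the bench, which is where the collar sits on the upper lug.
- **Other items:** the short pin was in the stand and the tweezers in place in the last picture. The vial was in place in an earlier one, but I did not check the timer after the first pictures.

**Not confirmed:**
- The gripper hid the long pin after I let go of it, so its seating rests on the force stop and height, not on a picture.
- I had no separate force reading for each jaw. The net sideways force on the tool was only 3–4 N, so each jaw should be carrying well over the required 4 N.

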